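# Stir the glass nuggets, then hold the sprung box open for them

## Robot

A 7-joint arm with a two-finger parallel gripper is mounted at the origin on a cart in front of the work surface, level with it; the furniture and walls round the work are solid. World frame = base frame: x ahead of the robot, y to its left, z up, the work surface at z = 0. Lengths are in mm, angles in rad, forces in N, time in s.
With the tool pointing down it reaches from about 400 to 925 mm from the base axis. Payload 5.6 kg.
Tool frame: the origin (TCP) lies between the finger pads; the fingertips stand 19 mm ahead of it and the grasp point (between the pads) is the TCP (ctrl.nose_length is the z of the fingertips in the tool frame, in mm); z points along the fingers, y is the direction in which the jaws open and shut (so a half turn about z gives the same grasp; the last joint's range is limited). The gripper opens to 85 mm and grips with 20 to 120 N. Pads are 22 mm wide; open, the fingers measure 114 mm over their backs; the gripper's body (76 mm by 85 mm) begins 54 mm behind the grasp point. The pads swing forward as they close: fully open they stand 13 mm farther back than shut.
Start: joints at [-1.216, 0.468, -0.012, 1.603, 0.006, 1.071, -0.056], TCP at [251.843, 599.235, 250.29] pointing down, gripper open.
Joint ranges: [-2.53, 2.53], [-0.31, 2.02], [-1.57, 1.55], [0.28, 2.44], [-1.29, 4.43], [0.15, 1.84], [-2.92, 2.92]. Speed limits (rad/s): [2.57, 2.57, 3.14, 3.14, 3.14, 3.14, 3.14].

## Interface

Orientations are given as [roll, pitch, yaw] about the fixed x, y, z axes, in that order (R = Rz(yaw) Ry(pitch) Rx(roll)).
In Python, from plant import ctrl, monitor, eyes, order, models gives the robot as it stands. The module is installed in compiled form; this text tells all that it offers. Calls block until the motion is done:
- ctrl.reach(position, orientation): joint-space move of the TCP to a pose.
- ctrl.move_linear(position, ori=None, vel=150, f_stop=None): straight line of the TCP; ori=None keeps the orientation; vel is the mean speed in mm/s. With f_stop (N) it stops when the force on the tool has changed by that much, and returns True; else False.
- ctrl.move_joints(angles): joint-space move.
- ctrl.gripper_to(opening, grip_force=None): finger opening in mm; grip_force is the grip in N (None keeps the last); returns when the fingers have stopped.
- ctrl.hold(seconds).
- ctrl.inverse_kinematics(position, orientation): joint angles nearest the present ones, or None.
- monitor.sense(): the state.
- eyes.get_image(name): name is "side" or "top"; returns the picture (400x640x3 uint8, red, green, blue); there is no depth.
- eyes.camera_info(name): a dict with "camera_matrix" (3x3 intrinsics, pixels), "camera_from_world" (4x4, takes a point from world to camera coordinates). Camera axes: x right, y down, z forward; pixel columns grow to the right and rows downward; lengths in mm; the calibration is good to about 2 mm. A picture is of the moment at which its call begins. camera_info takes no time and is no camera call.
A pose or a line that the arm cannot do raises ctrl.MotionError and nothing moves.
- order.job_done(): hands the job in, once; it reports no verdict.
Trained networks look in the newest picture that a camera, given by its name, has taken for a name from the list of things; names that differ only in an ending like _2 or _b are one class to them, and where a whole thing is asked for, a point or a joint stands for the part that bears it (a point fixed in the world has none). Each returns a list of dicts, best first, with "confidence" (0 to 1); they miss things now and then, are a little off and sometimes report something else, mostly with a low value. They report only what shows in the picture. A call takes as long as a camera call.
- models.look_for(thing, camera): "extent" ([left, top, width, height] as shares, 0 to 1, of the picture: columns of its width, rows of its height, round what is visible of it).
- models.silhouettes(thing, camera): "region" (400x640 bool, what is visible of it) and "extent" ([left, top, width, height] as shares, 0 to 1, of the picture: columns of its width, rows of its height, round what is visible of it).
- models.tip_of(thing, camera): "at" ([column, row] as shares, 0 to 1, of the picture: columns of its width, rows of its height: a listed point, or the origin of a listed thing).
The state is a dict: "time_s": time; "joints": joint angles; "joint_vel": joint speeds; "joint_torque": joint torques, N m; "eef_pos": TCP position; "tool_rot": TCP orientation; "contact_force": force on the tool from outside, world axes, zero at the start; "wrist_torque": the same for the moment, N m; "grip_width": finger opening in mm.
Only numpy, scipy, OpenCV 4.12 (cv2) and the standard library are available. Lean on these libraries where they do the work, as an engineer would, in place of code of your own. Each camera call takes 0.05 s, during which the arm holds its last target. There are 200 camera calls.

## Task

Lift the wooden stirring rod out of its block, stir the glass nuggets in the bowl with it, at least three times round in circles about 45 mm across with its foot down among them, and stand the rod back in its block. Then raise the sprung lid of the wooden box on the left by its T-shaped pull to 60 degrees and finish while still holding it there by the pull, so that I can pour the nuggets in; keep all the nuggets in the bowl, leave the bowl where it stands and do not disturb the other things on the bench.

Things in the scene. Friction and masses are not known exactly. Their poses are not given: they have to be found in the camera images.
- rod_grip (a point): Centre of the round wooden grip of the stirring rod: the grip is 20 mm thick and 70 mm long, the rod is 220 mm long in all, 40 g. It stands upright in the block at the start, its axis is the rod's own z. This point is 185 mm above the rod's foot and, at the start, 193 mm above the worktop; the thin 12 mm shaft is below it, the rod's top end 35 mm above it.
- rod_tip (a point): Centre of the foot (lower end) of the stirring rod, whose shaft is 12 mm thick.
- rod: The whole stirring rod; origin at its foot, z along the rod towards the grip.
- rod_block: Square wooden block 70 x 70 x 70 mm, fixed to the worktop, with one round upright hole 22 mm wide and 62 mm deep in the middle of its top (5 mm chamfer; the hole's floor is 8 mm above the worktop). Origin under its centre, on the worktop.
- bowl: Open round heavy ceramic bowl, white, 150 mm across its rim and 66 mm high, wall 5 mm, 0.9 kg, loose on the worktop. Origin at the centre of its underside; z up. The inner floor is flat, 6 mm above the origin and about 110 mm across; from there the wall flares up to 140 mm across inside at the rim. A nugget can jam between rod and wall where the gap is under 20 mm.
- nugget_0: Glass nugget 0, a rounded disc 20 mm across and 13 mm high, 12 g, one of six alike in the bowl: they start in a ring, their centres about 28 mm from the bowl's middle, which is clear. Origin at the centre of its underside.
- nugget_1: Glass nugget 1, a rounded disc 20 mm across and 13 mm high, 12 g, one of six alike in the bowl: they start in a ring, their centres about 28 mm from the bowl's middle, which is clear. Origin at the centre of its underside.
- nugget_2: Glass nugget 2, a rounded disc 20 mm across and 13 mm high, 12 g, one of six alike in the bowl: they start in a ring, their centres about 28 mm from the bowl's middle, which is clear. Origin at the centre of its underside.
- nugget_3: Glass nugget 3, a rounded disc 20 mm across and 13 mm high, 12 g, one of six alike in the bowl: they start in a ring, their centres about 28 mm from the bowl's middle, which is clear. Origin at the centre of its underside.
- nugget_4: Glass nugget 4, a rounded disc 20 mm across and 13 mm high, 12 g, one of six alike in the bowl: they start in a ring, their centres about 28 mm from the bowl's middle, which is clear. Origin at the centre of its underside.
- nugget_5: Glass nugget 5, a rounded disc 20 mm across and 13 mm high, 12 g, one of six alike in the bowl: they start in a ring, their centres about 28 mm from the bowl's middle, which is clear. Origin at the centre of its underside.
- lid_angle (a joint): Angle of the box lid in rad: 0 closed (flat), grows as it opens, 1.047 = 60 degrees, stop at 1.83. Its weight and a spring shut it whenever it is let go; holding it up at the pull takes about 2 to 3 N.
- lid_hinge (a point): Middle of the hinge line of the lid, at the far upper edge of the wooden box, 66 mm above the worktop. x of this frame points from the box's front to its back, y along the hinge, z up; the frame does not move with the lid.
- pull_center (a point): Centre of the cross-bar of the brass T-pull on the middle of the lid's front edge. The bar is 28 mm long along y (parallel to the hinge) and 15 mm thick, with flat ends, and stands 34 mm out in front of the lid's edge on a single 8 mm stem. Lid closed, it is 71 mm above the worktop and 160 mm from the hinge line, 5 mm higher than it; it swings with the lid about the hinge line.
- box_lid: The hinged lid with its brass T-pull; this frame turns with the lid and, with the lid closed, has its origin under the box's centre on the worktop (use pull_center for its position). The wooden box is 133 mm deep, 186 mm wide and 79 mm high, heavy and fixed; its front faces the robot, give or take 20 degrees.
- masking_tape: Roll of tape lying flat, 96 mm across, 24 mm high: a bystander.
- screwdriver: Screwdriver, 198 mm long, lying on the worktop: a bystander.
- offcut: Short sawn wooden stick, 22 x 100 x 14 mm, lying on the worktop: a bystander.
- spool: Spool of solder wire with a grey reel, 51 x 61 x 38 mm: a bystander.

How it is judged:
By the outcome, as a careful person would: the job done as asked, in the order asked, and still so for the second after the job is handed in, while the arm keeps its last pose, push and grip.
It also fails if it takes over 72 s, if anything falls off the work surface, if the arm or the gripper's body presses on something with over 40 N, if the wrist force passes 120 N, or if a joint passes its speed limit or range.

## Working session

There is one attempt and no reset: what is moved stays moved. The work goes in short steps, each a Python script; the robot and the scene stay as the last script left them, time stands still between calls to the robot, and variables do not carry over. Pictures are saved under pics/ and viewed, about 8 in all and at most 12, crops included, and the job is handed in when it is done.

```bash
mkdir -p pics; python3 - <<'E'
from plant import ctrl, monitor, eyes, order, models
import cv2,numpy as np
s=monitor.sense();print(s['time_s'],s['eef_pos'],s['tool_rot'],s['grip_width'],ctrl.nose_length)
for c in("side","top"):
    cv2.imwrite(f"pics/{c}0.png",eyes.get_image(c)[:,:,::-1])
    i=eyes.camera_info(c);print(c,np.round(i["camera_matrix"],1).tolist(),np.round(i["camera_from_world"],3).tolist())
    for t in ("rod_grip","rod_tip","rod_block","bowl","pull_center","lid_hinge","box_lid"):
        r=models.tip_of(t,c);print(t,[(np.round(np.array(d["at"])*[640,400],1).tolist(),round(d["confidence"],2)) for d in r[:3]])
E
```

```text
0.0 [251.65950835 598.71071139 249.33582546] [-3.13977520e+00  1.39010704e-04  2.74375982e+00] 85.32075538370964 19.0
side [[415.8, 0.0, 324.9], [0.0, 415.8, 203.5], [0.0, 0.0, 1.0]] [[0.66, -0.751, -0.011, -330.112], [-0.532, -0.457, -0.713, 344.111], [0.53, 0.476, -0.701, 1445.934], [0.0, 0.0, 0.0, 1.0]]
rod_grip [([308.8, 195.9], 0.66)]
rod_tip []
rod_block [([310.2, 231.9], 0.76)]
bowl [([410.4, 284.2], 0.86)]
pull_center [([268.1, 186.2], 0.6)]
lid_hinge [([291.4, 169.4], 0.67), ([252.4, 162.1], 0.58)]
box_lid [([287.1, 186.7], 0.77)]
top [[483.0, 0.0, 315.0], [0.0, 483.0, 207.7], [0.0, 0.0, 1.0]] [[0.042, -0.999, -0.01, -28.663], [-0.829, -0.029, -0.558, 488.871], [0.557, 0.031, -0.83, 1765.443], [0.0, 0.0, 0.0, 1.0]]
rod_grip [([305.6, 209.9], 0.47)]
rod_tip []
rod_block [([308.9, 239.6], 0.73), ([307.5, 213.7], 0.49)]
bowl [([411.8, 233.4], 0.59)]
pull_center []
lid_hinge [([247.1, 196.2], 0.72), ([309.2, 236.8], 0.59), ([306.0, 238.6], 0.31)]
box_lid [([250.1, 216.7], 0.77)]
```

```bash
python3 - <<'E'
import cv2,numpy as np
a=cv2.imread("pics/side0.png");b=cv2.imread("pics/top0.png")
# crop and zoom
ca=cv2.resize(a[100:340,180:500],(800,600),interpolation=cv2.INTER_CUBIC);cb=cv2.resize(b[120:320,180:500],(800,500),interpolation=cv2.INTER_CUBIC)
cv2.imwrite("pics/ca.png",ca);cv2.imwrite("pics/cb.png",cb)
E
```

```text
(no output)
```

View pics/ca.png

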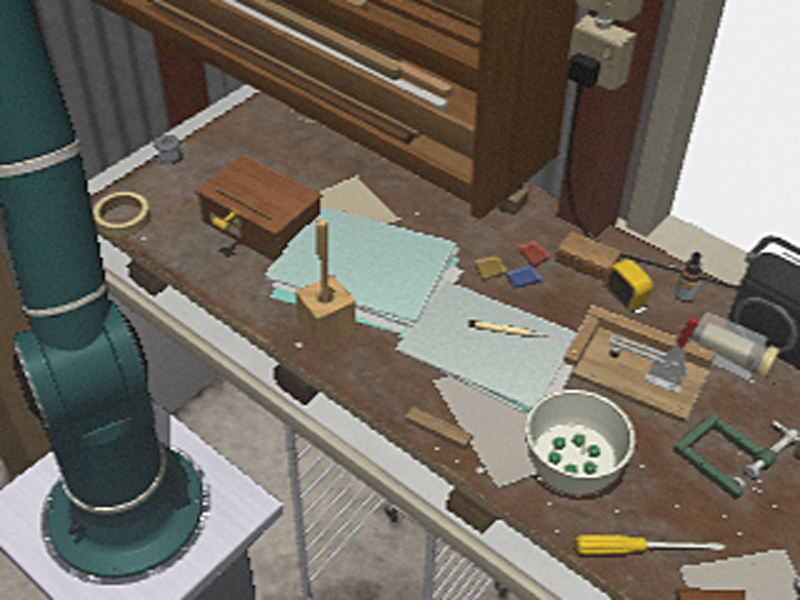

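View pics/cb.png

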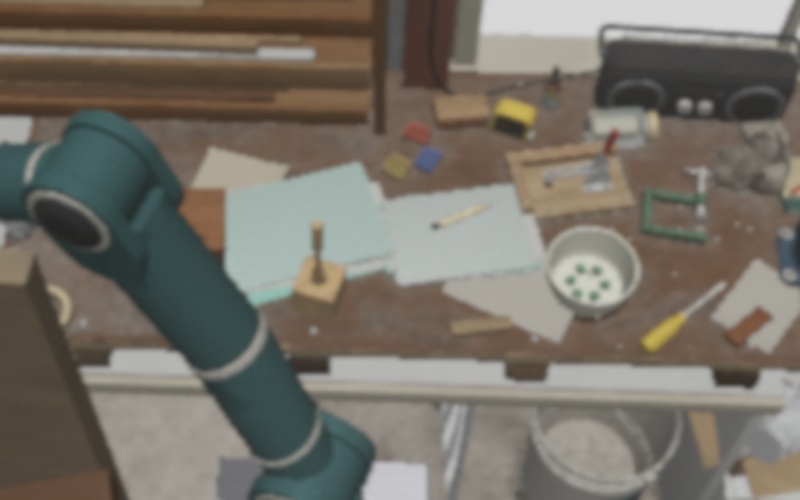

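```bash
cat > h.py <<'E'
from plant import ctrl, monitor, eyes, order, models
import cv2,numpy as np
W=np.array([640,400])
INFO={c:eyes.camera_info(c) for c in("side","top")}
def proj(p,c):
    i=INFO[c];q=i["camera_from_world"]@np.append(p,1);q=i["camera_matrix"]@q[:3];return q[:2]/q[2]
def atz(px,c,z):
    i=INFO[c];T=i["camera_from_world"];R=T[:3,:3];o=-R.T@T[:3,3]
    d=R.T@np.linalg.solve(i["camera_matrix"],[px[0],px[1],1]);return o+d*(z-o[2])/d[2]
def tri(ps,pt):
    P=[INFO[c]["camera_matrix"]@INFO[c]["camera_from_world"][:3] for c in("side","top")]
    x=cv2.triangulatePoints(P[0],P[1],np.array(ps,float),np.array(pt,float)).ravel();return x[:3]/x[3]
def tip(t,c):
    r=models.tip_of(t,c);return [(np.array(d["at"])*W,round(d["confidence"],2)) for d in r]
def st():
    s=monitor.sense();return s['time_s'],np.round(s['eef_pos'],1),np.round(s['tool_rot'],3),np.round(s['contact_force'],1),round(s['grip_width'],1)
E
python3 - <<'E'
from h import *
np.set_printoptions(suppress=True,precision=1)
print(tri([308.8,195.9],[305.6,209.9]),tri([310.2,231.9],[308.9,239.6]),tri([410.4,284.2],[411.8,233.4]))
print("grip",atz([308.8,195.9],"side",193),atz([305.6,209.9],"top",193))
print("block",atz([310.2,231.9],"side",0),atz([308.9,239.6],"top",0))
print("bowl",atz([410.4,284.2],"side",0),atz([411.8,233.4],"top",0))
for c in("side","top"):
  for n in("bowl","rod_block","masking_tape","screwdriver","offcut","spool","nugget_0","rod"):
    r=[d for d in models.silhouettes(n,c)[:7] if d["confidence"]>.3]
    for d in r:
        m=d["region"];ys,xs=np.nonzero(m);cen=[xs.mean(),ys.mean()]
        print(c,n,round(d["confidence"],2),np.array(cen),(np.array(d["extent"])*[640,400,640,400]).round(0),atz(cen,c,10)[:2])
print("pull",atz([268.1,186.2],"side",71),"lidctr",atz([287.1,186.7],"side",0),atz([250.1,216.7],"top",0))
print("hinge",atz([291.4,169.4],"side",66),atz([247.1,196.2],"top",66))
E
```

```text
[448.9  25.4 180.8] [430.1  14.9  -6.2] [ 498.4 -421.4  -38.7]
grip [429.   13.8 193. ] [448.4  24.2 193. ]
block [422.5  10.3   0. ] [429.1  14.4   0. ]
bowl [ 473.2 -432.1    0. ] [ 474.4 -413.6    0. ]
side bowl 0.63 [309.9 224.2] [298. 212.  22.  25.] [446.1  33.4]
side rod_block 0.94 [309.8 224.7] [301. 213.  22.  22.] [443.9  31.5]
side masking_tape 0.71 [228.5 185.6] [216. 175.  25.  21.] [380.6 469.8]
side masking_tape 0.39 [282.5 178.5] [260. 163.  48.  32.] [572.4 319.8]
side screwdriver 0.75 [423.7 317.5] [408. 310.  30.  11.] [ 383.5 -540.7]
side offcut 0.58 [355.8 271.3] [340. 266.  26.  15.] [ 383.8 -253. ]
side offcut 0.34 [282.2 178.2] [258. 162.  47.  33.] [573.  322.4]
side spool 0.52 [246.5 159.5] [242. 156.   8.  10.] [557.3 550.9]
side nugget_0 0.56 [282.4 182.3] [257. 165.  49.  40.] [553.8 301.6]
side rod 0.53 [308.2 201.5] [305. 190.   7.  32.] [538.4 128.5]
side rod 0.44 [246.5 159.3] [244. 155.   9.  11.] [558.2 551.6]
top bowl 0.93 [415.7 227.3] [396. 210.  42.  38.] [ 498.9 -429.9]
top rod_block 0.91 [306.8 235.8] [295. 222.  23.  28.] [441.2  23.6]
top masking_tape 0.4 [204.2 241.6] [201. 233.   8.  19.] [398.  445.1]
top screwdriver 0.55 [444.4 252.3] [435. 245.  19.  15.] [ 384.  -537.1]
top offcut 0.58 [372.4 249.7] [361. 244.  23.  12.] [ 385.4 -246.6]
top spool 0.61 [444.  252.8] [437. 244.  15.  17.] [ 381.6 -534.9]
top spool 0.46 [186.6 211.9] [184. 210.   8.   6.] [541.7 545.8]
top rod 0.41 [306.2 219.7] [304. 211.   7.  19.] [519.9  30.1]
pull [451.5 277.2  71. ] lidctr [553.9 273.1   0. ] [533.2 271.9   0. ]
hinge [599.3 284.4  66. ] [593.7 283.8  66. ]
```

```bash
python3 - <<'E'
from h import *
ctrl.reach([500,-200,400],[np.pi,0,0]);print(st(),monitor.sense()['joints'])
for c in INFO: cv2.imwrite(f"pics/{c}1.png",eyes.get_image(c)[:,:,::-1])
for t in ("rod_grip","rod_block","bowl","pull_center","lid_hinge","box_lid"):
  for c in INFO: print(c,t,tip(t,c)[:2])
T=[]
for c,x,y in (("side",310,215),("top",308,225),("side",283,182),("top",250,210)):
    a=cv2.imread(f"pics/{c}1.png");w,h=(20,15) if len(T)<2 else (36,27)
    w,h=(36,27)
    k=cv2.resize(a[y-h:y+h,x-w:x+w],(400,300),interpolation=cv2.INTER_CUBIC);T.append(k)
cv2.imwrite("pics/m1.png",np.vstack([np.hstack(T[:2]),np.hstack(T[2:])]))
E
```

```text
(4.5833, array([ 500.5, -199.1,  399.8]), array([3.142e+00, 0.000e+00, 2.000e-03]), array([-0.5, -0. , -1.2]), 85.2) [-0.64816569  0.24710498  1.17512767  1.73267971 -0.23495461  1.31916325
 -0.99348914]
side rod_grip [(array([307.008, 194.6  ]), 0.62), (array([403.712, 273.72 ]), 0.32)]
top rod_grip []
side rod_block [(array([309.504, 231.88 ]), 0.98), (array([291.008, 171.6  ]), 0.19)]
top rod_block [(array([307.2, 236. ]), 0.48)]
side bowl [(array([411.584, 284.8  ]), 0.94)]
top bowl [(array([413.312, 229.08 ]), 0.55)]
side pull_center [(array([267.2 , 188.92]), 0.85)]
top pull_center [(array([246.016, 225.68 ]), 0.74)]
side lid_hinge [(array([292.096, 172.32 ]), 0.56), (array([266.816, 189.12 ]), 0.46)]
top lid_hinge [(array([246.4, 196.2]), 0.66), (array([190.784, 213.8  ]), 0.19)]
side box_lid [(array([264.576, 189.8  ]), 0.27)]
top box_lid [(array([250.304, 218.   ]), 0.63)]
```

View pics/m1.png

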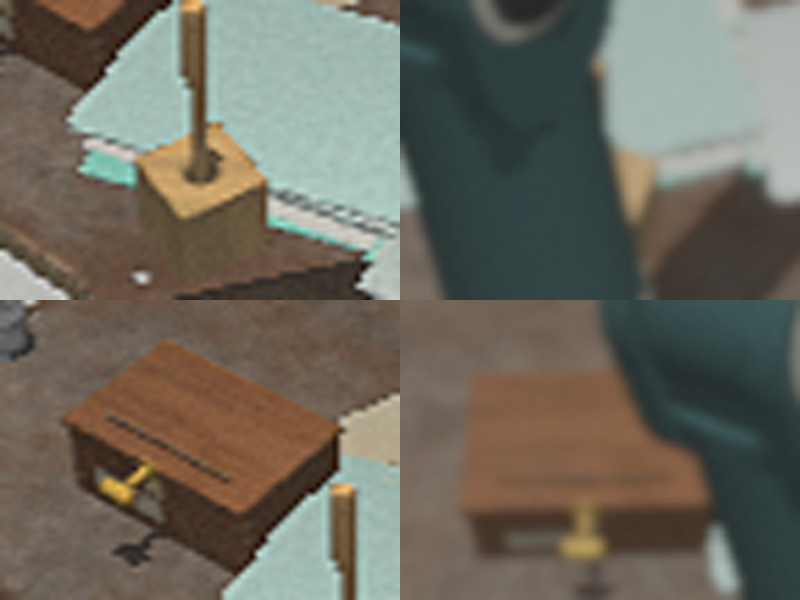

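```bash
python3 - <<'E'
from h import *
np.set_printoptions(suppress=True,precision=1)
k=400/72
S=lambda u,v:(274+u/k-.5,188+v/k-.5); B=lambda u,v:(247+u/k-.5,155+v/k-.5); Tt=lambda u,v:(214+u/k-.5,183+v/k-.5)
print("hole",atz(S(203,168),"side",70)); 
for p in ((135,162),(217,122),(267,182),(185,218)): print(" c",atz(S(*p),"side",70))
print("rodtop",atz(S(193,5),"side",228))
print("top hole", atz((180+319/2.5-.5,120+282/2.5-.5),"top",70), "rod top", atz((180+318/2.5-.5,120+225/2.5-.5),"top",228))
for p in ((65,120),(168,40),(340,130),(238,213)): print(" box side",atz(B(*p),"side",79))
for p in ((70,73),(62,210),(308,212)): print(" box top",atz(Tt(*p),"top",79))
print("pull",atz(B(118,190),"side",71),atz(Tt(183,246),"top",71),tri(B(118,190),Tt(183,246)))
print("pull net",tri([267.2,188.92],[246.0,225.68]))
# bar ends
print(atz(B(103,182),"side",71),atz(B(133,196),"side",71))
# bowl rim centres from crops
print("rim side",atz((180+580/2.5,100+433/2.5),"side",66),"rim top",atz((180+592/2.5,120+268/2.5),"top",66))
print(proj([430,15,193],"side"),proj([430,15,193],"top"))
E
```

```text
hole [432.7  17.1  70. ]
 c [405.5  57.7  70. ]
 c [472.9  40.5  70. ]
 c [452.1 -26.3  70. ]
 c [389.5  -5.9  70. ]
rodtop [430.7  16.4 228. ]
top hole [422.1  19.9  70. ] rod top [427.1  18.  228. ]
 box side [462.9 350.6  79. ]
 box side [584.4 361.   79. ]
 box side [593.8 179.2  79. ]
 box side [475.2 172.9  79. ]
 box top [584.4 370.   79. ]
 box top [461.6 358.1  79. ]
 box top [466.3 177.4  79. ]
pull [439.7 266.8  71. ] [438.8 267.1  71. ] [439.6 267.3  70.3]
pull net [441.9 269.8  69.8]
[438.5 282.2  71. ] [442.5 253.2  71. ]
rim side [ 471.3 -429.6   66. ] rim top [ 464.5 -422.8   66. ]
[308.8 195.6] [307.7 214. ]
```

```bash
python3 - <<'E'
from h import *
D=[np.pi,0,0]
ctrl.reach([430,17,265],D);print(st())
ctrl.move_linear([430,17,193],vel=150);print(st())
ctrl.gripper_to(10,60);print(st())
ctrl.move_linear([430,17,300],vel=120);print(st())
for c in INFO: cv2.imwrite(f"pics/{c}2.png",eyes.get_image(c)[:,:,::-1])
for c in INFO:
  print(tip("rod_tip",c)[:2],tip("rod_grip",c)[:1])
  r=models.silhouettes("bowl",c)
  np.save(f"bowl_{c}.npy",r[0]["region"]);print(c,r[0]["confidence"],r[0]["extent"])
s=monitor.sense();g=s["eef_pos"]
print([np.round(proj(g-[0,0,d],c),1) for c in INFO for d in (0,185)])
T=[]
for c in("side","top"):
    a=cv2.imread(f"pics/{c}2.png");x,y=np.round(proj(g-[0,0,110],c)).astype(int)
    T.append(cv2.resize(a[y-36:y+36,x-24:x+24],(400,600),interpolation=cv2.INTER_CUBIC));print(x,y)
cv2.imwrite("pics/m2.png",np.hstack(T))
# bowl fit
from scipy.optimize import minimize
th=np.linspace(0,6.283,60)
tot=[]
for cs in (["side"],["top"],["side","top"]):
  def cost(p):
    v=0
    for c in cs:
      m=np.load(f"bowl_{c}.npy");P=[proj([p[0]+r*np.cos(t),p[1]+r*np.sin(t),z],c) for r,z in((75,66),(58,0)) for t in th]
      h=cv2.convexHull(np.array(P,np.float32)*4-1.5 +0).astype(np.float32)
      im=np.zeros((1600,2560),np.uint8);cv2.fillConvexPoly(im,np.round(h*1+2).astype(int),1)
      im=cv2.resize(im.astype(np.float32),(640,400),interpolation=cv2.INTER_AREA)
      v+=np.abs(im-m).sum()/m.sum()
    return v
  o=minimize(cost,[470,-427],method="Nelder-Mead",options=dict(initial_simplex=[[470,-427],[480,-427],[470,-417]],xatol=.3,fatol=1e-3));print(cs,o.x,o.fun)
E
```

```text
(6.3167, array([431. ,  16.3, 265.8]), array([ 3.142e+00, -2.000e-03, -1.000e-03]), array([0.5, 0.4, 0.1]), 85.4)
(6.95, array([431. ,  15.8, 193.8]), array([ 3.141e+00, -1.000e-03, -2.000e-03]), array([-0.4, -0.2, -0.2]), 85.2)
(7.575, array([430.4,  17.5, 193.4]), array([-3.141e+00, -1.000e-03,  0.000e+00]), array([-0.1,  1.8,  4.4]), 18.7)
(8.6167, array([429.6,  16.8, 299.6]), array([ 3.141e+00,  1.000e-03, -0.000e+00]), array([ 0.5,  0.1, -1.1]), 18.4)
[(array([308.8, 210.2]), 0.7)] [(array([308.224, 171.92 ]), 0.54)]
side 0.68 [0.607, 0.6342, 0.0716, 0.11]
[] [(array([370.88, 250.4 ]), 0.2)]
top 0.62 [0.6211, 0.5225, 0.0625, 0.0955]
[array([307.2, 173.5]), array([309.2, 210.1]), array([306.6, 197.9]), array([307.7, 224.8])]
308 196
307 214
['side'] [ 470.05615234 -425.75488281] 0.11655153099327857
['top'] [ 469.39941406 -421.96826172] 0.11567540322580645
['side', 'top'] [ 470.18592834 -423.9977951 ] 0.2633114956997278
```

View pics/m2.png

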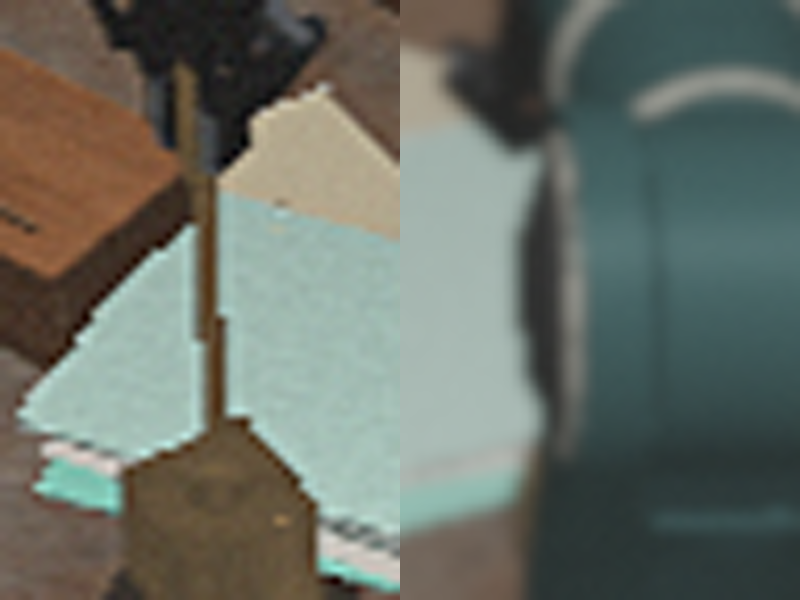

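```bash
python3 - <<'E'
from h import *
ctrl.move_linear([470,-426,300],vel=220);print(st())
ctrl.move_linear([470,-426,265],vel=120);print(st())
g=monitor.sense()["eef_pos"];T=[]
for c in INFO:
    a=eyes.get_image(c)[:,:,::-1].copy();cv2.imwrite(f"pics/{c}3.png",a)
    x,y=np.round(proj([470,-426,60],c)).astype(int)
    print(c,x,y,proj(g-[0,0,185],c),tip("rod_tip",c)[:2],tip("bowl",c)[:1])
    k=cv2.resize(a[y-36:y+36,x-24:x+24],(400,600),interpolation=cv2.INTER_CUBIC)
    f=400/48
    th=np.linspace(0,6.283,40)
    for r,z,col in((75,66,(0,0,255)),(55,6,(255,0,0))):
        P=np.array([(proj([470+r*np.cos(t),-426+r*np.sin(t),z],c)-[x-24-.5,y-36-.5])*f for t in th]).round().astype(int)
        cv2.polylines(k,[P],True,col,1)
    cv2.circle(k,tuple(((proj(g-[0,0,185],c)-[x-24-.5,y-36-.5])*f).round().astype(int).tolist()),4,(255,0,255),1)
    T.append(k)
cv2.imwrite("pics/m3.png",np.hstack(T))
E
```

```text
Traceback (most recent call last):
plant.MotionError: the arm cannot follow that straight line within its joint ranges
```

```bash
python3 - <<'E'
from h import *
print(np.round(monitor.sense()['joints'],2))
for p in ([470,-426,300],[470,-426,195],[430,17,193],[450,-200,300]):
  for y in np.arange(-180,180,30):
    q=ctrl.inverse_kinematics(p,[np.pi,0,np.radians(y)])
    print(p[1:],y,None if q is None else np.round(q,2))
E
```

```text
[-1.48 -0.1   1.35  2.1   0.12  1.06 -1.76]
[-426, 300] -180 [ 1.48  0.8  -1.32  1.54  0.78  1.42  1.67]
[-426, 300] -150 [-0.17  0.87  1.5   1.65 -0.88  1.47 -2.78]
[-426, 300] -120 [-0.15  0.75  1.35  1.64 -0.74  1.37 -2.35]
[-426, 300] -90 [-0.15  0.75  1.35  1.64 -0.74  1.37 -1.83]
[-426, 300] -60 [-0.15  0.75  1.35  1.64 -0.74  1.37 -1.31]
[-426, 300] -30 [-0.15  0.75  1.35  1.64 -0.74  1.37 -0.78]
[-426, 300] 0 [-0.06  0.6   1.12  1.64 -0.56  1.26 -0.41]
[-426, 300] 30 [ 0.2   0.44  0.66  1.62 -0.29  1.17 -0.12]
[-426, 300] 60 [ 0.53  0.4   0.21  1.6  -0.09  1.15  0.23]
[-426, 300] 90 [ 0.86  0.41 -0.23  1.58  0.1   1.16  0.6 ]
[-426, 300] 120 [ 1.16  0.49 -0.67  1.56  0.32  1.2   0.96]
[-426, 300] 150 [ 1.48  0.8  -1.32  1.54  0.78  1.42  1.15]
[-426, 195] -180 [ 1.48  0.96 -1.33  1.64  0.96  1.34  1.56]
[-426, 195] -150 [-0.06  0.76  1.13  1.74 -0.76  1.14 -2.88]
[-426, 195] -120 [-0.04  0.74  1.08  1.74 -0.72  1.12 -2.39]
[-426, 195] -90 [-0.13  0.92  1.34  1.74 -0.94  1.28 -1.7 ]
[-426, 195] -60 [-0.13  0.92  1.34  1.74 -0.94  1.28 -1.17]
[-426, 195] -30 [-0.13  0.92  1.34 
[... 1091 characters left out ...]
[ 1.38  0.45 -1.29  1.87  0.47  1.18  1.5 ]
[-200, 300] -150 [ 1.38  0.45 -1.29  1.87  0.47  1.18  2.02]
[-200, 300] -120 [-0.8   0.44  1.49  1.98 -0.48  1.17 -2.78]
[-200, 300] -90 [-0.77  0.35  1.39  1.98 -0.38  1.13 -2.36]
[-200, 300] -60 [-0.77  0.35  1.39  1.98 -0.38  1.13 -1.84]
[-200, 300] -30 [-0.77  0.35  1.39  1.98 -0.38  1.13 -1.31]
[-200, 300] 0 [-0.62  0.22  1.13  1.97 -0.23  1.08 -0.96]
[-200, 300] 30 [-0.43  0.17  0.89  1.97 -0.15  1.07 -0.53]
[-200, 300] 60 [ 0.16  0.14  0.21  1.93 -0.03  1.07 -0.14]
[-200, 300] 90 [ 0.56  0.16 -0.23  1.91  0.04  1.07  0.31]
[-200, 300] 120 [ 0.95  0.22 -0.68  1.89  0.15  1.09  0.73]
[-200, 300] 150 [ 1.38  0.45 -1.29  1.87  0.47  1.18  0.97]
```

```bash
cat >> h.py <<'E'
Y=np.radians(60);D=[np.pi,0,Y]
def montage(name,c0,half=36):
    g=monitor.sense()["eef_pos"];T=[];f=600/(2*half);w=half*2//3
    for c in INFO:
        a=eyes.get_image(c)[:,:,::-1].copy();cv2.imwrite(f"pics/{c}_{name}.png",a)
        x,y=np.round(proj(c0,c)).astype(int);x=max(x,w);y=max(y,half);y=min(y,400-half)
        k=cv2.resize(a[y-half:y+half,x-w:x+w],(400,600),interpolation=cv2.INTER_CUBIC)
        def pt(p): return tuple(((proj(p,c)-[x-w-.5,y-half-.5])*f).round().astype(int).tolist())
        T.append((k,pt,c))
    return g,T
E
python3 - <<'E'
from h import *
ctrl.move_linear([430,17,330],vel=150)
ctrl.reach([440,0,330],D);print(st())
ctrl.reach([470,-426,320],D);print(st())
ctrl.move_linear([470,-426,265],vel=120);print(st())
g,T=montage("3",[470,-426,60]);th=np.linspace(0,6.283,40)
for k,pt,c in T:
    print(c,proj(g-[0,0,185],c),tip("rod_tip",c)[:2],tip("bowl",c)[:1])
    for r,z,col in((75,66,(0,0,255)),(55,6,(255,0,0))):
        cv2.polylines(k,[np.array([pt([470+r*np.cos(t),-426+r*np.sin(t),z]) for t in th])],True,col,1)
    cv2.circle(k,pt(g-[0,0,185]),4,(255,0,255),1)
cv2.imwrite("pics/m3.png",np.hstack([t[0] for t in T]))
E
```

```text
(10.2833, array([4.396e+02, 2.000e-01, 3.296e+02]), array([-3.141e+00,  1.000e-03,  1.046e+00]), array([-0.1, -0.1,  0.1]), 18.6)
(11.9, array([ 471. , -424.9,  320.1]), array([ 3.141e+00, -1.000e-03,  1.049e+00]), array([ 0.6, -0.5, -0.6]), 18.6)
(12.5083, array([ 470.3, -426. ,  265.5]), array([3.141, 0.   , 1.048]), array([0.1, 0.4, 0.3]), 18.3)
side [411.55212006 270.31382792] [(array([409.088, 271.72 ]), 0.71)] [(array([410.176, 281.68 ]), 0.83)]
top [418.10038416 224.09419436] [(array([419.712, 222.4  ]), 0.41)] [(array([413.184, 233.4  ]), 0.76)]
```

View pics/m3.png

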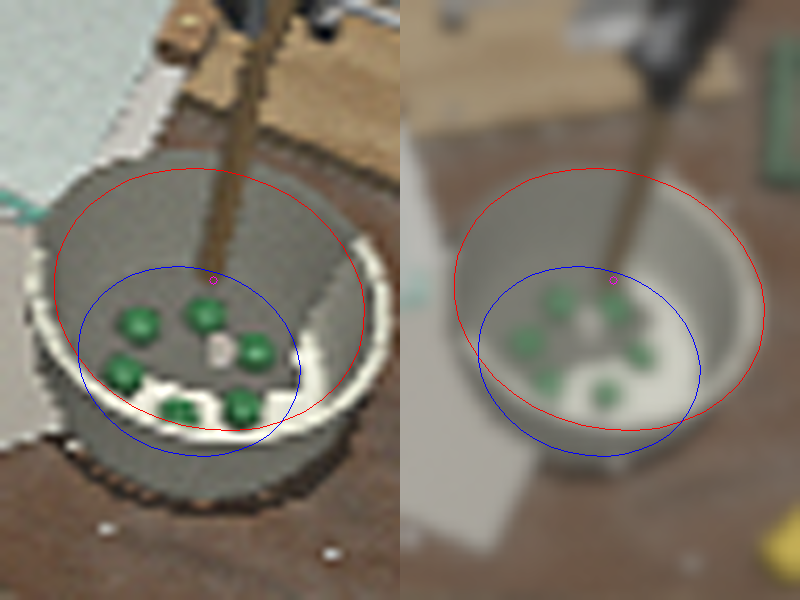

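```bash
sed -i 's/def pt(p): /def pt(p,c=c,x=x,y=y): /' h.py; python3 - <<'E'
from h import *
f=600/72
N={"side":[(139,324),(206,314),(254,351),(122,373),(180,410),(241,408)],"top":[(162,300),(214,306),(128,342),(146,380),(205,394),(240,352)]}
for c in INFO:
    x,y=np.round(proj([470,-426,60],c)).astype(int)
    P=np.array([atz((np.array(p)/f+[x-24-.5,y-36-.5]),c,13) for p in N[c]])[:,:2]
    m=P.mean(0);ctr,r=cv2.minEnclosingCircle(P.astype(np.float32));print(c,m,ctr,np.linalg.norm(P-m,axis=1).round(1))
# rod axis pixels: side crop foot(210,280), shaft at (262,60); top crop foot (613-400,285), (655-400,105)
for c,a,b in(("side",(210,277),(262,60)),("top",(213,283),(255,105))):
    x,y=np.round(proj([470,-426,60],c)).astype(int);o=[x-24.5,y-36.5]
    print(c,"foot",np.array(a)/f+o,proj([470.3,-426,80.5],c),"shaft",np.array(b)/f+o,[proj([470.3,-426,h],c) for h in(140,160)])
    print(atz(np.array(a)/f+o,c,80.5))
E
```

```text
side [ 473.34503784 -425.46161901] (472.7181701660156, -425.10894775390625) [28.  27.5 28.8 30.3 25.1 29.3]
top [ 473.90753591 -422.27252596] (473.97625732421875, -422.99871826171875) [27.6 29.4 27.  28.4 29.1 28.4]
side foot [411.7  270.74] [411.53727154 270.32496474] shaft [417.94 244.7 ] [array([413.9279995 , 259.67661691]), array([414.76406319, 255.95277332])]
[ 469.17699944 -427.38511431   80.5       ]
top foot [418.06 224.46] [418.09342091 224.10872733] shaft [423.1 203.1] [array([420.63063466, 216.08729082]), array([421.51338177, 213.29647357])]
[ 468.6219845  -425.73696163   80.5       ]
```

```bash
python3 - <<'E'
from h import *
C=np.array([473.5,-424,195.]);t0=st()[0]
ctrl.move_linear([C[0],C[1],265])
print(ctrl.move_linear(C,vel=80,f_stop=8),st())
fm=0
n=12
for i in range(int(n*3.7)):
    a=2*np.pi*i/n;r=min(22.8,8+5*i)
    hit=ctrl.move_linear(C+[r*np.cos(a),r*np.sin(a),0],vel=70,f_stop=20)
    s=st();fm=max(fm,np.linalg.norm(s[3]))
    if hit or i%6==0: print(i,hit,s[0],s[1],s[3])
    if hit: break
    if i==10: print("dt",s[0]-t0)
print(fm,st())
g,T=montage("4",[470,-426,60]);th=np.linspace(0,6.283,40)
for k,pt,c in T:
    for r,z,col in((75,66,(0,0,255)),(55,6,(255,0,0))):
        cv2.polylines(k,[np.array([pt([472.5+r*np.cos(t),-424.5+r*np.sin(t),z]) for t in th])],True,col,1)
    cv2.circle(k,pt(g-[0,0,185]),4,(255,0,255),1)
cv2.imwrite("pics/m4.png",np.hstack([t[0] for t in T]))
E
```

```text
False (14.0833, array([ 473.7, -424.4,  195.6]), array([3.141, 0.   , 1.047]), array([ 0.6, -0.1, -0.2]), 18.4)
0 False 14.35 [ 482.5 -423.8  195.3] [-0.2  0.3 -0.8]
6 False 16.15 [ 450.3 -424.7  195. ] [-0.3  0.2 -0.9]
dt 4.6084
12 False 18.05 [ 496.7 -423.2  194.9] [-0.1  1.3 -0.3]
18 False 19.95 [ 450.3 -424.7  195.1] [ 0.   0.6 -0.1]
24 False 21.85 [ 496.7 -423.2  194.9] [-0.2 -0.3 -0.5]
30 False 23.75 [ 450.3 -424.7  195.1] [ 0.3  0.6 -0.5]
36 False 25.65 [ 496.7 -423.2  195. ] [ 0.4 -0.2 -0.6]
42 False 27.55 [ 450.3 -424.7  195.1] [-0.2 -0.9 -1.1]
1.4798648586948742 (27.8667, array([ 453.8, -436. ,  195. ]), array([3.142, 0.   , 1.047]), array([-0.2,  1.1,  0.5]), 18.8)
```

View pics/m4.png

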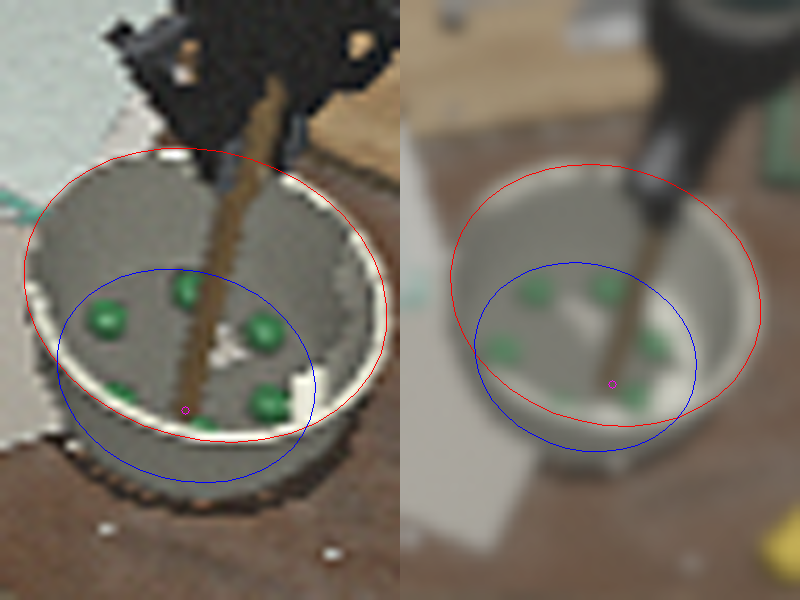

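```bash
python3 - <<'E'
from h import *
ctrl.move_linear([473.5,-424,195],vel=100)
ctrl.move_linear([473.5,-424,310],vel=150)
ctrl.reach([431,17.3,310],D)
ctrl.move_linear([431,17.3,270],vel=120);print(st())
g,T=montage("5",[431,17,100],30)
for k,pt,c in T:
    print(c,proj(g-[0,0,185],c),tip("rod_tip",c)[:2])
    th=np.linspace(0,6.283,40)
    cv2.polylines(k,[np.array([pt([430.5+11*np.cos(t),17+11*np.sin(t),70]) for t in th])],True,(0,0,255),1)
    cv2.circle(k,pt(g-[0,0,185]),4,(255,0,255),1)
cv2.imwrite("pics/m5.png",np.hstack([t[0] for t in T]))
E
```

```text
(31.3833, array([431.4,  17. , 270.5]), array([ 3.141, -0.   ,  1.046]), array([ 0.9, -1.1, -1. ]), 18.6)
side [309.68839253 215.18889447] [(array([307.584, 214.6  ]), 0.59)]
top [307.85383289 228.3372947 ] [(array([310.976, 229.2  ]), 0.47)]
```

View pics/m5.png

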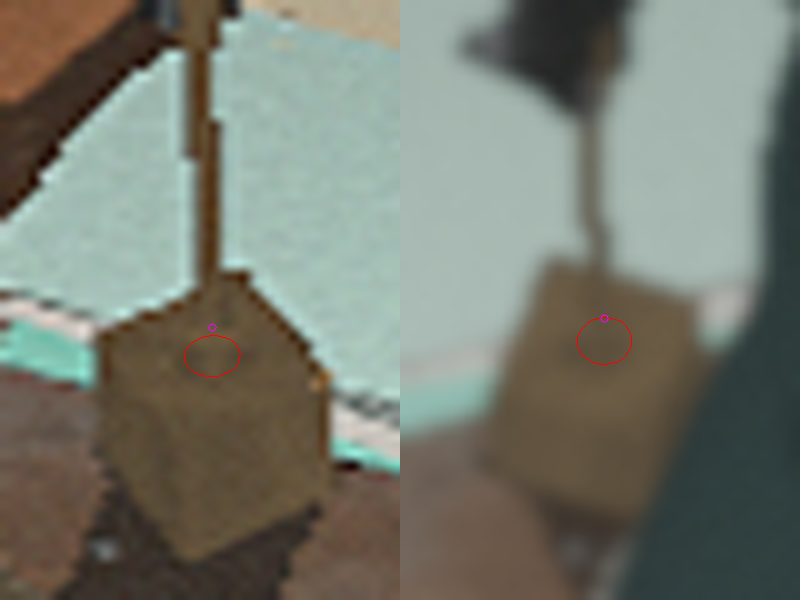

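```bash
python3 - <<'E'
from h import *
print(ctrl.move_linear([431,17.3,194.5],vel=60,f_stop=6),st())
E
```

```text
Traceback (most recent call last):
plant.MotionError: the arm cannot follow that straight line within its joint ranges
```

```bash
python3 - <<'E'
from h import *
print(np.round(monitor.sense()['joints'],2))
for z in (320,270,240,215,194.5):
  for y in (30,60,90):
    print(z,y,np.round(ctrl.inverse_kinematics([431,17.3,z],[np.pi,0,np.radians(y)]),2))
E
```

```text
[-1.76 -0.27  1.54  2.14  0.31  1.03 -0.91]
320 30 [-1.45 -0.16  1.27  2.07  0.17  1.12 -1.31]
320 60 [-1.54 -0.23  1.31  2.07  0.25  1.14 -0.86]
320 90 [-1.59 -0.29  1.32  2.07  0.3   1.16 -0.4 ]
270 30 [-1.76 -0.27  1.54  2.14  0.31  1.03 -1.43]
270 60 [-1.76 -0.27  1.54  2.14  0.31  1.03 -0.91]
270 90 [-1.76 -0.3   1.52  2.14  0.35  1.04 -0.43]
240 30 [-1.14  0.15  1.14  2.17 -0.17  0.92 -0.95]
240 60 [-1.14  0.15  1.14  2.17 -0.17  0.92 -0.43]
240 90 [-0.93  0.11  0.89  2.16 -0.11  0.91  0.02]
215 30 [-1.12  0.23  1.15  2.2  -0.27  0.87 -0.85]
215 60 [-1.12  0.23  1.15  2.2  -0.27  0.87 -0.33]
215 90 [-0.92  0.17  0.89  2.19 -0.17  0.85  0.08]
194.5 30 [-1.09  0.29  1.14  2.22 -0.36  0.84 -0.76]
194.5 60 [-1.09  0.29  1.14  2.22 -0.36  0.84 -0.24]
194.5 90 [-0.71  0.19  0.66  2.2  -0.16  0.8   0.06]
```

```bash
python3 - <<'E'
from h import *
ctrl.move_linear([431,17.3,320],vel=150)
ctrl.move_joints([-0.31,-0.06,0.21,2.07,0.02,1.13,-0.64]);print(st())
ctrl.reach([431,17.3,290],D);print(st(),np.round(monitor.sense()['joints'],2))
ctrl.move_linear([431,17.3,258],vel=100)
print(ctrl.move_linear([431,17.3,194.5],vel=60,f_stop=6),st())
E
```

```text
(33.4333, array([404.7,   2.1, 329.9]), array([3.138, 0.004, 1.04 ]), array([ 0.1,  0.6, -0.2]), 18.8)
(33.75, array([430.6,  17.8, 289.2]), array([-3.140e+00,  2.000e-03,  1.049e+00]), array([-0.3, -0.3, -0. ]), 19.0) [-0.32  0.04  0.21  2.07 -0.01  1.03 -0.63]
False (35.425, array([431.3,  17.3, 194.9]), array([ 3.141e+00, -1.000e-03,  1.047e+00]), array([0.4, 0.9, 0.2]), 18.6)
```

```bash
python3 - <<'E'
from h import *
ctrl.gripper_to(85);print(st())
ctrl.move_linear([431,17.3,270],vel=150);ctrl.hold(.2)
g,T=montage("6",[431,17,130],36)
for k,pt,c in T: print(c,tip("rod_grip",c)[:2],proj([430.5,17,193],c))
cv2.imwrite("pics/m6.png",np.hstack([t[0] for t in T]))
print(np.round(monitor.sense()['joints'],2))
u=np.array([np.cos(.065),np.sin(.065),0]);H=np.array([440,267,0])+160*u;H[2]=66
for deg in (0,30,60):
  t=np.radians(deg);p=H-u*(160*np.cos(t)-5*np.sin(t))+[0,0,160*np.sin(t)+5*np.cos(t)]
  for yaw in (3.7,-176.3):
    for pitch in (0,):
      q=ctrl.inverse_kinematics(p,[np.pi,pitch,np.radians(yaw)]);print(deg,p.round(),yaw,None if q is None else np.round(q,2))
E
```

```text
(36.0833, array([431. ,  17.3, 194.5]), array([ 3.142, -0.   ,  1.047]), array([-0.7,  0.3, -0. ]), 85.0)
side [(array([308.096, 196.52 ]), 0.5)] [308.45059567 195.30199783]
top [] [307.22991218 213.84585521]
[-0.32  0.06  0.21  2.1  -0.02  0.98 -0.62]
0 [440. 267.  71.] 3.7 [-0.69  0.51  0.1   2.06 -0.09  0.58 -2.03]
0 [440. 267.  71.] -176.3 [-0.51  0.52 -0.12  2.04  0.11  0.59  0.93]
30 [464. 269. 150.] 3.7 [-0.67  0.41  0.1   1.97 -0.06  0.77 -2.04]
30 [464. 269. 150.] -176.3 [-0.48  0.41 -0.13  1.96  0.08  0.77  0.98]
60 [524. 272. 207.] 3.7 [-0.64  0.41  0.14  1.8  -0.07  0.93 -1.98]
60 [524. 272. 207.] -176.3 [-0.44  0.42 -0.13  1.79  0.06  0.94  1.05]
```

View pics/m6.png

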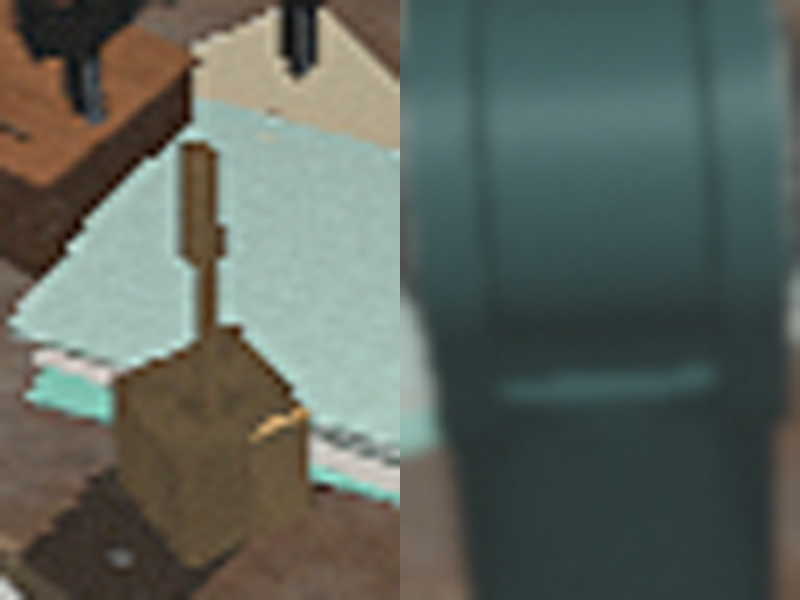

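```bash
python3 - <<'E'
from h import *
Dp=[np.pi,0,np.radians(-176.3)]
ctrl.move_linear([431,17.3,310],vel=200)
ctrl.reach([440,267,190],Dp);print(st())
ctrl.gripper_to(60)
print(ctrl.move_linear([440,267,105],vel=120,f_stop=6),st())
g,T=montage("7",[440,267,80],27)
for k,pt,c in T:
    print(c,tip("pull_center",c)[:2],proj([440,267,71],c))
    u=np.array([np.cos(.065),np.sin(.065),0]);v=np.array([-u[1],u[0],0])
    for sx,sy in((7.5,14),(-7.5,14),(7.5,-14),(-7.5,-14),(34,0)): cv2.circle(k,pt(np.array([440,267,71+(7.5 if sx<30 else 0)])+u*sx+v*sy),3,(255,0,255),1)
cv2.imwrite("pics/m7.png",np.hstack([t[0] for t in T]))
E
```

```text
(38.925, array([440.1, 266.3, 189.8]), array([-3.141, -0.   , -3.079]), array([ 1.2, -0. ,  0.4]), 85.2)
False (40.1583, array([440.4, 267.3, 105.5]), array([ 3.141e+00,  1.000e-03, -3.077e+00]), array([0.4, 0.2, 0.3]), 60.1)
side [(array([268.032, 190.52 ]), 0.76)] [267.76419394 188.64716246]
top [(array([246.272, 227.48 ]), 0.81)] [246.5109869  226.52475411]
```

View pics/m7.png

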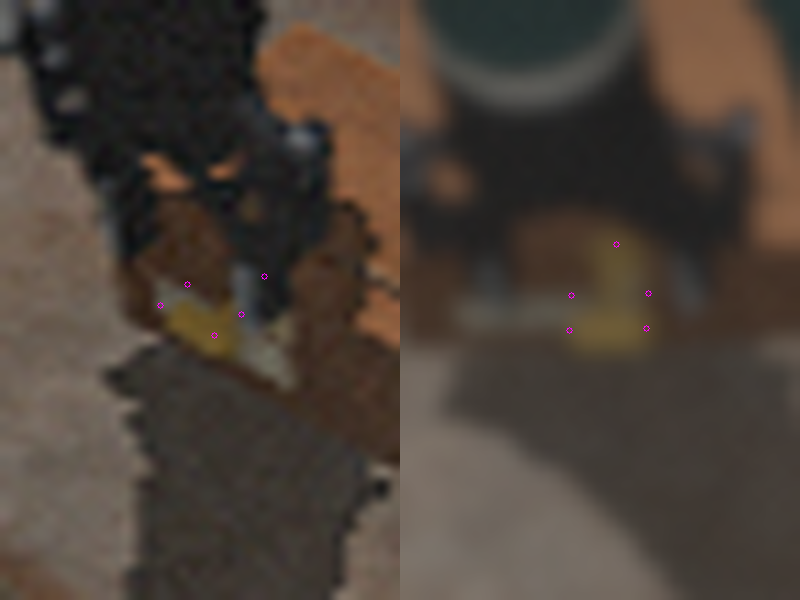

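```bash
python3 - <<'E'
from h import *
print(tri([268.03,190.52],[246.27,227.48]),atz([268.03,190.52],"side",71),atz([246.27,227.48],"top",71))
ctrl.move_linear([438,267,105],vel=100)
print(ctrl.move_linear([438,267,70.5],vel=80,f_stop=6),st())
ctrl.gripper_to(15,30);print(st())
ctrl.hold(.2);print(st())
E
```

```text
[443.26920532 270.26802546  56.88460101] [432.71689034 257.59174763  71.        ] [435.43637614 267.42878158  71.        ]
False (41.1917, array([437.9, 267. ,  70.2]), array([-3.141e+00, -1.000e-03, -3.077e+00]), array([-0.3,  1. ,  0. ]), 60.1)
(41.575, array([438.4, 265.8,  70.8]), array([-3.14 ,  0.   , -3.078]), array([ 1. , -5. ,  3.8]), 27.4)
(41.775, array([438.3, 265.8,  70.8]), array([-3.14 ,  0.   , -3.078]), array([ 0.1, -5.7,  4.7]), 27.5)
```

```bash
cat >> h.py <<'E'
def arc(P0,deg,yaw=.065):
    u=np.array([np.cos(yaw),np.sin(yaw),0]);t=np.radians(deg)
    return np.array(P0)+u*(160-160*np.cos(t)+5*np.sin(t))+[0,0,160*np.sin(t)+5*np.cos(t)-5]
E
python3 - <<'E'
from h import *
P0=[438,265.5,70.5]
for d in range(5,61,5):
    h=ctrl.move_linear(arc(P0,d),vel=60,f_stop=25);s=st();print(d,h,*s)
    if h: break
g,T=montage("8",[500,270,120],54)
for k,pt,c in T: print(c,tip("pull_center",c)[:2],proj(g,c))
cv2.imwrite("pics/m8.png",np.hstack([t[0] for t in T]))
E
```

```text
5 False 42.1583 [439.3 265.8  84.8] [ 3.141e+00  1.000e-03 -3.077e+00] [ 2.6 -0.7 -3.3] 27.5
10 False 42.5417 [441.3 265.9  98.5] [ 3.141e+00  1.000e-03 -3.077e+00] [ 1.8 -0.6 -3.5] 27.1
15 False 42.925 [444.6 266.2 112.1] [ 3.141  0.    -3.077] [ 0.9  0.8 -4.2] 27.6
20 False 43.3083 [449.1 266.4 125.2] [ 3.141 -0.    -3.077] [-0.1  1.4 -3. ] 27.1
25 False 43.6917 [454.8 266.8 137.9] [ 3.141 -0.    -3.077] [-2.7  1.9 -2.9] 27.1
30 False 44.075 [461.8 267.3 150.2] [ 3.141  0.    -3.077] [-3.3  2.8 -1.3] 27.3
35 False 44.4583 [470.  267.8 162. ] [ 3.141  0.    -3.077] [-4.3  2.7 -0.7] 27.1
40 False 44.8417 [478.8 268.4 172.5] [ 3.141e+00  1.000e-03 -3.077e+00] [-4.1  3.6 -1.6] 27.3
45 False 45.225 [488.3 269.  182.2] [ 3.141e+00  1.000e-03 -3.077e+00] [-2.8  3.4 -3.3] 27.2
50 False 45.6083 [498.6 269.7 191. ] [ 3.141  0.    -3.077] [-3.1  3.4 -2.4] 27.3
55 False 45.9917 [509.7 270.5 199.1] [ 3.141 -0.    -3.077] [-2.5  4.6 -0.7] 27.4
60 False 46.375 [521.5 271.3 206.2] [ 3.141 -0.    -3.077] [-3.1  4.3 -1.2] 27.0
side [(array([278.912, 154.92 ]), 0.59)] [278.05022592 153.69889005]
top [(array([243.968, 189.   ]), 0.47)] [243.54359242 190.66003399]
```

View pics/m8.png

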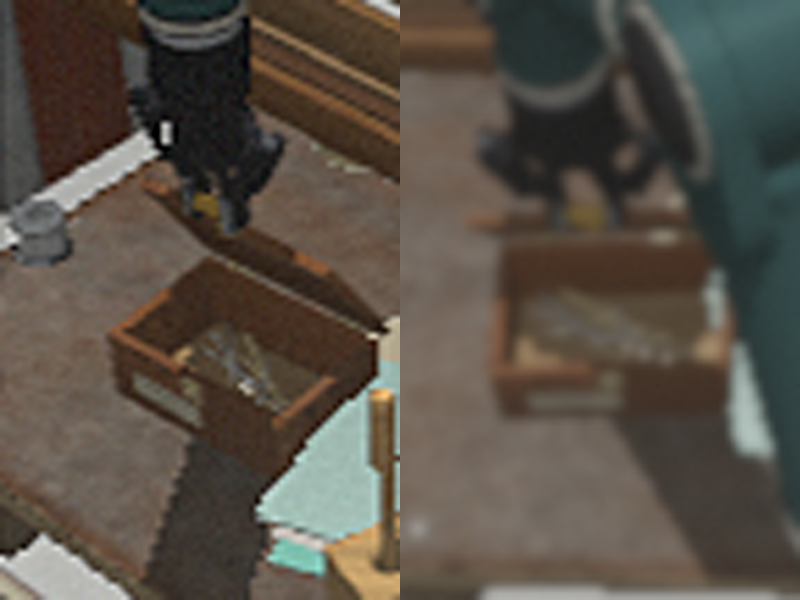

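```bash
python3 - <<'E'
from h import *
ctrl.hold(.5);print(st())
u=np.array([np.cos(.06),np.sin(.06),0]);v=np.array([-u[1],u[0],0]);H=np.array([438,267,66.])+160*u
f=600/108
for c in INFO:
  x,y=np.round(proj([500,270,120],c)).astype(int);print(c,x,y)
  for d in (52,60,68):
    t=np.radians(d);L=-u*np.cos(t)+[0,0,np.sin(t)];n=u*np.sin(t)+[0,0,np.cos(t)]
    print(d,[((proj(H+L*126+n*h+v*93,c)-[x-36-.5,y-54-.5])*f).round() for h in(0,13)],"pull",((proj(H+L*160+n*5,c)-[x-36-.5,y-54-.5])*f).round())
r=[x for x in models.look_for("bowl","side")][:1];print(r,tip("bowl","side")[:1])
a=eyes.get_image("side")[:,:,::-1];b=cv2.imread("pics/side0.png")
T=[cv2.resize(k[170:340,200:460],(400,262),interpolation=cv2.INTER_CUBIC) for k in(b,a)]
x,y=proj([472,-425,30],"side").astype(int);z=cv2.resize(a[y-22:y+22,x-33:x+33],(450,300),interpolation=cv2.INTER_CUBIC)
z=cv2.copyMakeBorder(z,0,0,0,350,cv2.BORDER_CONSTANT)
cv2.imwrite("pics/m9.png",np.vstack([np.hstack(T),z]))
E
```

```text
(47.075, array([521.4, 271.3, 206.1]), array([ 3.141, -0.   , -3.077]), array([-3.6,  4.8, -1.2]), 27.3)
side 276 172
52 [array([128., 199.]), array([136., 184.])] pull [198. 225.]
60 [array([139., 180.]), array([149., 166.])] pull [214. 199.]
68 [array([153., 162.]), array([163., 149.])] pull [231. 176.]
top 246 208
52 [array([ 66., 244.]), array([ 65., 226.])] pull [189. 237.]
60 [array([ 65., 219.]), array([ 65., 201.])] pull [188. 205.]
68 [array([ 66., 195.]), array([ 66., 178.])] pull [188. 174.]
[{'extent': [0.6078, 0.6455, 0.0673, 0.1023], 'confidence': 0.92}] [(array([409.088, 282.52 ]), 0.66)]
```

View pics/m9.png

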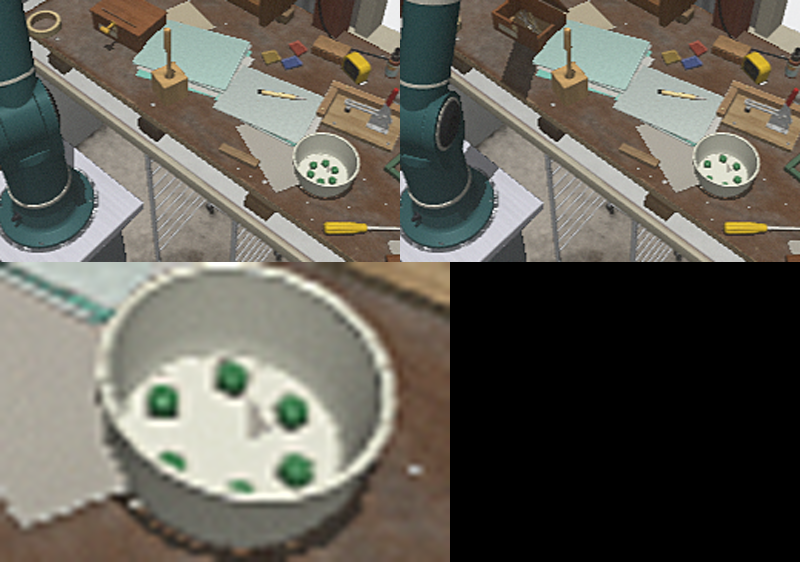

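```bash
python3 -c "
from h import *
print(st());order.job_done()"
```

```text
(47.225, array([521.4, 271.3, 206.1]), array([ 3.141, -0.   , -3.077]), array([-3.6,  4.3, -1.2]), 27.4)
the job is handed in; nothing more can be done
```

The rod was used to stir the nuggets and now stands back in its block. The lid is being held open by its pull at about 60 degrees. I handed the job in at 47.2 s.

- **Stirring:** The rod's foot made about 3.3 turns on a circle about 45.6 mm across, roughly 4 mm above the bowl's floor. It pushed the nuggets outwards, and the sensed force stayed under 1.5 N.
- **Rod:** It went back into the block without touching anything on the way in. A picture taken after release shows it standing upright.
- **Bowl and bench:** The last picture shows all six nuggets in the bowl. The bowl and the other things visible in that view look to be where they were. The last crop does not show the roll of tape or the spool, so I did not check those two separately.
- **Lid:** The arm's rise works out to 59.9 degrees. The gripper still holds the bar at 27.4 mm wide, with only a few newtons on the tool.

**Where the checks disagreed:** measured straight from the pictures, the lid looked 2 to 3 degrees lower, about 57 to 58. The pull had already appeared 1 to 2 pixels low before I raised it, so I put this down to the camera and trusted the arm. The sideways force of about 4 N suggests my estimate of the hinge direction is off by 1 or 2 degrees.

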